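# Putting the Christmas baubles away by size

### The job

Pack away the four loose red glass baubles: put each of the three sound ones, cap uppermost, in the empty nest of the tray made for its size, and stand the one that has lost its cap in the white ceramic dish. They are glass, so set each one down rather than letting it drop, do not knock the trays with the baubles already packed in them, and leave the shoe tree and the polish tin where they are.

Things in the scene. Friction and masses are not known exactly. Their poses are not given: they have to be found in the camera images.
- bauble_large_centre (a point): Red glass Christmas bauble, the largest of the three loose ones with a cap: a 66 mm ball with a silver metal cap on top, 15 mm across, 7 mm high, its wire loop to 14 mm; slightly flattened underneath so that it stands by itself (15 to 65 g). This point is the centre of the ball, 33 mm above what it stands on; its z axis runs up through the cap.
- bauble_middle_centre (a point): Red glass Christmas bauble, the middle-sized of the three loose ones with a cap: a 56 mm ball with a silver metal cap on top, 15 mm across, 7 mm high, its wire loop to 14 mm; slightly flattened underneath so that it stands by itself (15 to 65 g). This point is the centre of the ball, 28 mm above what it stands on; its z axis runs up through the cap.
- bauble_small_centre (a point): Red glass Christmas bauble, the smallest of the three loose ones with a cap: a 46 mm ball with a silver metal cap on top, 15 mm across, 7 mm high, its wire loop to 14 mm; slightly flattened underneath so that it stands by itself (15 to 65 g). This point is the centre of the ball, 23 mm above what it stands on; its z axis runs up through the cap.
- bauble_capless_centre (a point): Red glass Christmas bauble, a ball 56 mm in diameter like the middle-sized one, but its metal cap is missing: on top it has only a bare red glass neck, 9 mm across and 3 mm high; slightly flattened underneath so that it stands by itself (15 to 65 g). This point is the centre of the ball, 28 mm above what it stands on; its z axis runs up through the neck.
- tray_large: Fixed translucent tray, 172 x 92 mm, rim 9 mm high (corner studs 12), with two ring nests in a row (collar 41 mm inside, 2.5 mm wall, top 12 mm above the shelf) for 66 mm baubles: one empty, one holding a packed bauble of that size. Origin: on the shelf under the EMPTY nest's middle; x runs along the row, the packed bauble at x = +84 mm. A bauble seated in the empty nest has its centre 38 mm above the origin.
- tray_middle: Fixed translucent tray, 172 x 92 mm, rim 9 mm high (corner studs 12), with two ring nests in a row (collar 35 mm inside, 2.5 mm wall, top 11 mm above the shelf) for 56 mm baubles: one empty, one holding a packed bauble of that size. Origin: on the shelf under the EMPTY nest's middle; x runs along the row, the packed bauble at x = +76 mm. A bauble seated in the empty nest has its centre 33 mm above the origin.
- tray_small: Fixed translucent tray, 172 x 92 mm, rim 9 mm high (corner studs 12), with two ring nests in a row (collar 29 mm inside, 2.5 mm wall, top 10 mm above the shelf) for 46 mm baubles: one empty, one holding a packed bauble of that size. Origin: on the shelf under the EMPTY nest's middle; x runs along the row, the packed bauble at x = +66 mm. A bauble seated in the empty nest has its centre 28 mm above the origin.
- dish: Fixed shallow white ceramic dish, round, 140 mm across at the rim, 18 mm high; flat inner floor about 110 mm across and 5 mm above the shelf. Origin: on the shelf under its middle. The capless bauble standing in it has its centre 33 mm above the origin.
- shoe_tree_middle (a point): Small wooden shoe tree lying on the shelf, 205 mm long, 58 mm wide, 59 mm high, loose, not to be moved. This point is half-way along it and 30 mm up; x points to its toe end.
- tin_middle (a point): Round flat shoe-polish tin, 71 mm across, 24 mm high, loose, not to be moved. This point is its centre, 12 mm up.

How it is judged:
By the outcome, as a careful person would: the job done as asked, in the order asked, and still so for the second after the job is handed in, with the robot touching nothing.
It also fails if it takes over 106 s, if anything falls off the work surface, if the arm or the gripper's body presses on something with over 40 N, if the wrist force passes 120 N, or if a joint passes its speed limit or range.

### The arm

A 6-joint arm with a two-finger parallel gripper is mounted at the origin on the work surface. World frame = base frame: x ahead of the robot, y to its left, z up, the work surface at z = 0. Lengths are in m, angles in rad, forces in N, time in s.
With the tool pointing down it reaches from about 0.225 to 0.875 m from the base axis. Payload 3.4 kg.
Tool frame: the origin (TCP) lies midway between the tips of the shut fingers; the grasp point (between the pads) lies 19 mm behind it; z points along the fingers, y is the line along which they close (so a half turn about z gives the same grasp; the last joint's range is limited). The gripper opens to 85 mm and grips with 20 to 120 N. Pads are 22 mm wide; open, the fingers measure 114 mm over their backs; the gripper's body (76 mm by 85 mm) begins 54 mm behind the grasp point. The pads swing forward as they close: fully open they stand 13 mm farther back than shut.
Start: joints at [-1.297, 0.276, 1.505, -0, 1.361, -0.121], TCP at [0.221, -0.531, 0.231] pointing down, gripper open.
Joint ranges: [-2.89, 2.89], [-0.75, 2.08], [0.22, 2.7], [-1.18, 4.32], [0.11, 2.71], [-2.7, 2.7]. Speed limits (rad/s): [2.57, 2.57, 3.14, 3.14, 3.14, 3.14].

### API

Orientations are given as a unit quaternion [w, x, y, z].
In Python, from plant import ctrl, viewer, close_job gives the robot as it stands.
- The arm moves only by the tool play_rows, never from a script. Its argument "targets" is a list of rows, each a list of 6 numbers: the shift along the tool's x, y, z in m, then the turn, a rotation vector about the tool's x, y, z in degrees. In form: [[tx, ty, tz, ax, ay, az], ...]. A call has 1 to 8 rows; each row is the pose to reach, as a shift and turn from the pose commanded when the call began, along the tool's axes at that moment; what a row does not reach only later rows make up. A row lasts 1/12 s, in which the tool goes at most 41.7 mm and 7.16 degrees, less where a joint would pass 70% of its speed; a pose out of reach is approached as far as the arm can. A call with a gripper value outside its range is refused whole. "grip" is the closure, from -1 (fully open) to 1 (shut), set as the call begins (left out, the last holds). The fingers move at their own pace and stop on an object; "newtons" is the grip in N (left out, the last holds). Time passes only in rows, so rows that repeat a pose let the fingers close. It gives the time, the measured TCP pose, the force, the opening and the grip force at its end, in the units of the state.
- ctrl.sense(): the state, without advancing time (a new reading comes with each control period).
- viewer.grab_frame(name): name is "scene" or "top" or "wrist"; returns a dict with "img" (480x640x3 uint8, red, green, blue), "depth" (480x640 float32, m along the optical axis (not along the pixel's ray), 0 where there is no reading), "fx", "fy", "cx", "cy" (pixels), "distortion" ([k1, k2, p1, p2, k3] as OpenCV has them; the pictures are not rectified), "position" and "rotation" of the camera in the world; the wrist camera has in their place "tool_from_camera" (4x4, takes a point from camera to tool coordinates, whose origin is the TCP and whose axes are the flange's). Camera axes: x right, y down, z forward; pixel columns grow to the right and rows downward; lengths in m; the calibration is good to about 2 mm. A picture is of the moment at which its call begins: read the wrist's pose just before it.
- close_job(): hands the job in; it is judged then, once.
The state is a dict: "time_s": time; "q": joint angles; "joint_velocities": joint speeds; "joint_torque": joint torques, N m; "eef_pos": TCP position; "eef_rot": TCP orientation; "contact_force": force on the tool from outside, world axes, zero at the start; "moment": the same for the moment, N m; "grip_width": finger opening in m; "grasp_force": force on a finger pad.
Only numpy, scipy, OpenCV 4.12 (cv2) and the standard library are available. Lean on these libraries where they do the work, as an engineer would, in place of code of your own. Each camera call takes 0.05 s, during which the arm holds its last target. There are 200 camera calls.

## Working session

There is one attempt and no reset: what is moved stays moved. The work goes in short steps, Python scripts to look and compute and a tool call to move; the robot and the scene stay as the last step left them, time stands still between calls to the robot, and variables do not carry over. Pictures are saved under pics/ and viewed, at most 14 in all, crops included, and the job is handed in when it is done.

Besides the shell and the picture viewer there is one more tool, called after "Request:" as name([rows], argument=value, ...), one row to a line, values as JSON. play_rows: Moves the arm, as the interface text tells. Its arguments: {"type":"object","properties":{"targets":{"type":"array"},"grip":{"type":"number"},"newtons":{"type":"number"}},"required":["targets"]}

```bash
ls; mkdir -p pics; python3 - <<'E'
from plant import ctrl, viewer
import cv2,pickle
s=ctrl.sense();print(s['time_s'],s['eef_pos'],s['eef_rot'],s['grip_width'])
for n in("scene","top"):
    f=viewer.grab_frame(n);pickle.dump(f,open(n+'.pkl','wb'))
    cv2.imwrite(f'pics/{n}0.png',f['img'][:,:,::-1])
    print(n,f['position'],f['rotation'],f['fx'],f['fy'],f['cx'],f['cy'],f['distortion'])
E
```

```text
pics
0.0 [ 0.22102061 -0.53024112  0.23042925] [-9.26517582e-04  9.80577059e-01  1.96132018e-01 -5.79596612e-05] 0.08550417288141701
scene [ 1.1278942  -0.2071288   0.95764336] [-0.23624399  0.7969167   0.53027602 -0.16709244] 450.7779643194573 450.7779643194573 319.41426886705244 239.23887481955413 [-0.11193833  0.          0.          0.          0.        ]
top [0.4768747  0.01923191 1.32954871] [ 0.02993469 -0.69912571  0.71373566 -0.03014234] 615.9117581515721 615.9117581515721 316.16598455666673 243.93302383570116 [-0.1644326  0.         0.         0.         0.       ]
```

View pics/top0.png

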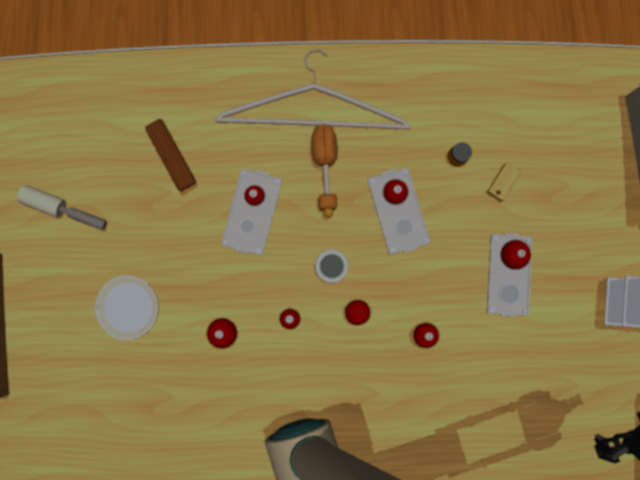

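View pics/scene0.png

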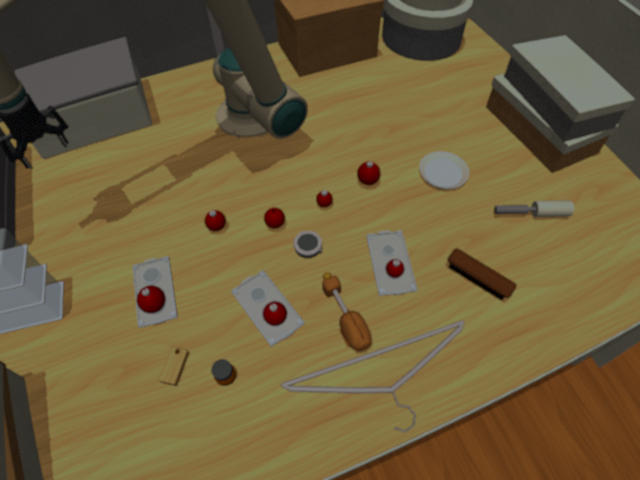

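The top view shows the loose baubles: large (222,333), small (290,319), capless (358,312) and middle (426,335). The empty nests are at (248,226) small, (404,228) middle and (510,294) large. The dish is at (127,307), the tin at (331,266) and the shoe tree at (325,170). The scene view agrees.

```bash
cat > h.py <<'E'
import numpy as np, cv2
from scipy.spatial.transform import Rotation as R
def quat(q): return R.from_quat([q[1],q[2],q[3],q[0]])
def rays(f,uv,T=None):
    K=np.array([[f['fx'],0,f['cx']],[0,f['fy'],f['cy']],[0,0,1.]])
    p=cv2.undistortPoints(np.array(uv,float).reshape(-1,1,2),K,np.array(f['distortion'],float)).reshape(-1,2)
    d=np.c_[p,np.ones(len(p))]
    if T is not None: return T[:3,3],d@T[:3,:3].T
    r=np.array(f['rotation'],float)
    M=quat(r).as_matrix() if r.size==4 else r.reshape(3,3)
    return np.array(f['position']),d@M.T
def plane(f,uv,z,T=None):
    o,d=rays(f,uv,T); return o+d*((z-o[2])/d[:,2])[:,None]
def redblobs(img,amin=60):
    hsv=cv2.cvtColor(img,cv2.COLOR_RGB2HSV).astype(int)
    m=(((hsv[...,0]<5)|(hsv[...,0]>172))&(hsv[...,1]>180)&(hsv[...,2]>35)).astype(np.uint8)
    cs,_=cv2.findContours(m,cv2.RETR_EXTERNAL,cv2.CHAIN_APPROX_NONE)
    return [(*cv2.minEnclosingCircle(c),cv2.contourArea(c)) for c in cs if cv2.contourArea(c)>amin]
def plan(s,xyz,yaw):
    """shift in tool axes, turn about tool z for tool down with tool x at yaw deg (mod 180)"""
    M=quat(s['eef_rot']).as_matrix()
    t=M.T@(np.array(xyz)-s['eef_pos'])
    c=np.deg2rad(yaw); G=np.array([[np.cos(c),np.sin(c),0],[np.sin(c),-np.cos(c),0],[0,0,-1]]).T
    rv=R.from_matrix(M.T@G).as_rotvec(degrees=True)
    return np.round(t*1000,1),np.round(rv,1)
E
python3 - <<'E'
from h import *;import pickle
np.set_printoptions(precision=4,suppress=True)
F={n:pickle.load(open(n+'.pkl','rb')) for n in('top','scene')}
for n,f in F.items():
    for (c,r,a) in redblobs(f['img']): print(n,np.round(c,1),round(r,1),a,[plane(f,[c],z)[0][:2] for z in(.023,.028,.033,.038)])
f=F['top'];hsv=cv2.cvtColor(f['img'],cv2.COLOR_RGB2HSV)
print([hsv[v,u] for u,v in((510,275),(262,230),(410,240),(127,307),(127,280),(505,310))])
m=((hsv[...,1]<70)&(hsv[...,2]>90)).astype(np.uint8)
cs,_=cv2.findContours(m,cv2.RETR_EXTERNAL,cv2.CHAIN_APPROX_NONE)
for c in cs:
    if cv2.contourArea(c)>600:
        w=plane(f,c.reshape(-1,2),.009)[:,:2].astype(np.float32)
        print('rect',cv2.contourArea(c),c.reshape(-1,2).mean(0),cv2.minAreaRect(w), cv2.minEnclosingCircle(w))
E
```

```text
top [425.6 335.1] 11.6 385.5 [array([ 0.3894, -0.2103]), array([ 0.3898, -0.2094]), array([ 0.3901, -0.2085]), array([ 0.3904, -0.2076])]
top [221.5 332.9] 13.9 565.5 [array([0.4032, 0.222 ]), array([0.4034, 0.2213]), array([0.4037, 0.2205]), array([0.404 , 0.2197])]
top [289.5 318.5] 8.9 230.0 [array([0.4312, 0.0773]), array([0.4314, 0.0771]), array([0.4316, 0.0769]), array([0.4318, 0.0766])]
top [357.1 312.2] 11.5 384.5 [array([ 0.4416, -0.0659]), array([ 0.4417, -0.0655]), array([ 0.4418, -0.0652]), array([ 0.442 , -0.0649])]
top [515.4 254.3] 13.9 564.0 [array([ 0.5567, -0.413 ]), array([ 0.5564, -0.4114]), array([ 0.5561, -0.4097]), array([ 0.5558, -0.4081])]
top [254. 195.] 9.1 234.0 [array([0.6965, 0.1491]), array([0.6956, 0.1486]), array([0.6948, 0.1481]), array([0.694 , 0.1476])]
top [395.3 191.4] 11.4 377.5 [array([ 0.6981, -0.155 ]), array([ 0.6973, -0.1543]), array([ 0.6964, -0.1536]), array([ 0.6956, -0.153 ])]
scene [274.5 313.1] 11.0 275.5 [array([ 0.693 , -0.1531]), array([ 0.6953, -0.1534]), array([ 0.6977, -0.1537]), array([ 0.7  , -0.154])]
scene [150.5 298.5] 13.2
[... 2144 characters left out ...]
), 74.426513671875) ((0.6632936596870422, 0.1574225127696991), 0.0962333008646965)
rect 3345.5 [398.1921 210.3843] ((0.6591668725013733, -0.16219796240329742), (0.18284103274345398, 0.09406575560569763), 14.700407028198242) ((0.6584380269050598, -0.16138674318790436), 0.09643301367759705)
rect 4621.5 [312.2481 112.1468] ((0.9036298394203186, 0.018926218152046204), (0.42963719367980957, 0.10056792199611664), 86.55807495117188) ((0.8580434322357178, 0.02166800945997238), 0.21492016315460205)
rect 903.0 [319.5     45.2578] ((1.0467394590377808, -0.002366304397583008), (1.5216723680496216, 0.006504138931632042), 89.96231842041016) ((1.047694206237793, -0.0023668110370635986), 0.7609364986419678)
```

```bash
python3 - <<'E'
from h import *;from plant import ctrl,viewer
s=ctrl.sense();print(plan(s,[.3905,-.2095,.15],14.7))
f=viewer.grab_frame('wrist');print(np.round(f['tool_from_camera'],3),f['fx'],f['cx'],f['cy'])
E
```

```text
(array([ 279.8, -230.8,   81. ]), array([-0.1, -0. ,  7.9]))
[[-0.001 -0.961 -0.276  0.072]
 [ 1.    -0.001  0.     0.002]
 [-0.    -0.276  0.961 -0.142]
 [ 0.     0.     0.     1.   ]] 382.65302370146287 319.1799973063615 242.0827674430698
```

Request:
play_rows([
  [0.14,-0.115,0.0,0,0,7.9],
  [0.14,-0.115,0.0,0,0,7.9],
  [0.14,-0.115,0.0,0,0,7.9],
  [0.14,-0.115,0.0,0,0,7.9],
  [0.14,-0.115,0.0,0,0,7.9],
  [0.14,-0.115,0.0,0,0,7.9],
], grip=-1, newtons=20)

```text
time_s: 0.65
eef_pos: [0.3072, -0.367, 0.2313]
eef_rot: [-0.001, 0.992, 0.13, 0.0]
contact_force: [-0.4, -0.9, -0.4]
grip_width: 0.0855
grasp_force: 0.0
```

```bash
cat > p.py <<'E'
import sys;from h import *;from plant import ctrl
a=list(map(float,sys.argv[1:5]));s=ctrl.sense()
print(round(s['time_s'],2),np.round(s['eef_pos'],4),round(s['grip_width'],4),plan(s,a[:3],a[3]))
E
python3 p.py .3905 -.2095 .15 14.7
```

```text
0.65 [ 0.3072 -0.367   0.2313] 0.0855 (array([ 121. , -130.5,   81.7]), array([-0.1, -0.1,  0.2]))
```

Request:
play_rows([
  [0.121,-0.13,0.08,0,0,0],
  [0.121,-0.13,0.08,0,0,0],
  [0.121,-0.13,0.08,0,0,0],
  [0.121,-0.13,0.08,0,0,0],
  [0.121,-0.13,0.08,0,0,0],
  [0.121,-0.13,0.08,0,0,0],
  [0.121,-0.13,0.08,0,0,0],
  [0.121,-0.13,0.08,0,0,0],
])

```text
time_s: 1.32
eef_pos: [0.3905, -0.2158, 0.1516]
eef_rot: [0.001, 0.992, 0.128, 0.0]
contact_force: [0.9, -0.4, 0.8]
grip_width: 0.0854
grasp_force: 0.0
```

```bash
cat > w.py <<'E'
# w.py zc name: wrist view, red blobs on plane z=zc, grey rings
import sys,pickle;from h import *;from plant import ctrl,viewer
zc=float(sys.argv[1]);s=ctrl.sense();f=viewer.grab_frame('wrist')
T=np.eye(4);T[:3,:3]=quat(s['eef_rot']).as_matrix();T[:3,3]=s['eef_pos'];T=T@np.array(f['tool_from_camera'])
pickle.dump((f,T),open(sys.argv[2]+'.pkl','wb'));cv2.imwrite('pics/'+sys.argv[2]+'.png',f['img'][:,:,::-1])
print(round(s['time_s'],2),np.round(s['eef_pos'],4))
for c,r,a in redblobs(f['img'],400): print(np.round(c),round(r,1),a,np.round(plane(f,[c],zc,T)[0],4))
E
python3 w.py .028 w1; python3 p.py .3905 -.2095 .010 14.7
```

```text
1.32 [ 0.3905 -0.2158  0.1516]
[312. 231.] 37.8 4264.5 [ 0.3931 -0.2118  0.028 ]
[121. 104.] 46.4 5752.0 [ 0.4456 -0.067   0.028 ]
[638.  76.] 40.5 1347.5 [ 0.5526 -0.3955  0.028 ]
1.37 [ 0.3905 -0.2162  0.1518] 0.0851 (array([  1.7,  -6.7, 141.8]), array([ 0.1, -0. , -0. ]))
```

View pics/w1.png

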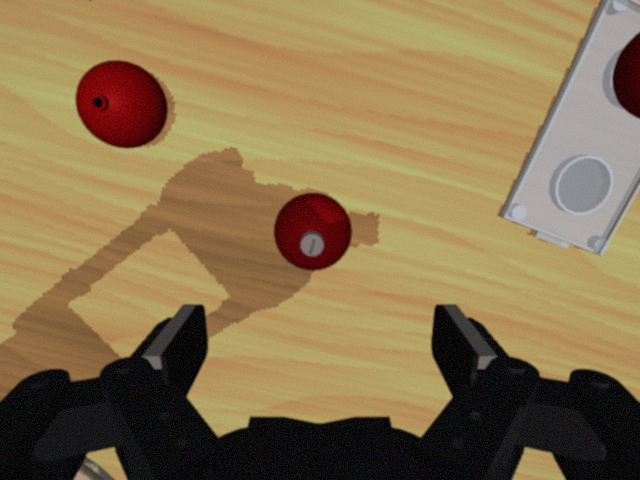

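The wrist view shows the middle bauble at (312,231) and the capless one at (121,104). The large tray's empty nest is at (583,184).

Request:
play_rows([
  [0.0024,-0.0053,0.02,0,0,0],
  [0.0024,-0.0053,0.045,0,0,0],
  [0.0024,-0.0053,0.075,0,0,0],
  [0.0024,-0.0053,0.105,0,0,0],
  [0.0024,-0.0053,0.13,0,0,0],
  [0.0024,-0.0053,0.142,0,0,0],
  [0.0024,-0.0053,0.142,0,0,0],
  [0.0024,-0.0053,0.142,0,0,0],
])

```text
time_s: 2.03
eef_pos: [0.3911, -0.2101, 0.0094]
eef_rot: [0.0, 0.992, 0.127, -0.0]
contact_force: [0.3, -0.3, -0.2]
grip_width: 0.0857
grasp_force: 0.0
```

```bash
python3 p.py .392 -.2105 .010 14.7
```

```text
2.03 [ 0.3911 -0.2101  0.0094] 0.0857 (array([ 0.8,  0.6, -0.6]), array([ 0. ,  0. , -0.1]))
```

Request:
play_rows([
  [0.0,0,0,0,0,0],
  [0.0,0,0,0,0,0],
  [0.0,0,0,0,0,0],
  [0.0,0,0,0,0,0],
  [0.0,0,0,0,0,0],
  [0.0,0,0,0,0,0],
  [0.0,0,0,0,0,0],
  [0.0,0,0,0,0,0],
], grip=1, newtons=20)

```text
time_s: 2.7
eef_pos: [0.3922, -0.2096, 0.0107]
eef_rot: [0.002, 0.992, 0.128, 0.001]
contact_force: [-0.8, -0.3, 5.8]
grip_width: 0.0549
grasp_force: 20.3
```

```bash
python3 p.py .6225 -.172 .15 14.7;
```

```text
2.7 [ 0.3922 -0.2096  0.0107] 0.0549 (array([ 232.5,   22.7, -138.8]), array([ 0.2, -0.1,  0.1]))
```

Request:
play_rows([
  [0,0,-0.02,0,0,0],
  [0,0,-0.05,0,0,0],
  [0,0,-0.085,0,0,0],
  [0.03,0.005,-0.11,0,0,0],
  [0.06,0.01,-0.12,0,0,0],
  [0.095,0.015,-0.12,0,0,0],
  [0.13,0.02,-0.12,0,0,0],
  [0.15,0.023,-0.12,0,0,0],
])

```text
time_s: 3.37
eef_pos: [0.5462, -0.1925, 0.1306]
eef_rot: [0.001, 0.992, 0.129, 0.002]
contact_force: [-0.1, -0.8, -0.7]
grip_width: 0.0549
grasp_force: 21.6
```

Request:
play_rows([
  [0.01,0,0,0,0,0],
  [0.01,0,0,0,0,0],
  [0.01,0,0,0,0,0],
])

```text
time_s: 3.62
eef_pos: [0.5505, -0.1897, 0.1289]
eef_rot: [-0.0, 0.992, 0.129, -0.001]
contact_force: [0.2, 0.4, -0.2]
grip_width: 0.0545
grasp_force: 21.6
```

```bash
python3 w.py .033 w2;  python3 p.py .6225 -.172 .15 14.7
```

```text
3.62 [ 0.5505 -0.1897  0.1289]
[116. 338.] 41.9 3724.0 [ 0.4486 -0.069   0.033 ]
[621. 316.] 48.6 4820.5 [ 0.556  -0.4107  0.033 ]
[319. 338.] 78.2 15798.5 [ 0.4863 -0.2078  0.033 ]
[326.   1.] 44.5 2239.0 [ 0.6897 -0.158   0.033 ]
3.67 [ 0.5498 -0.1898  0.129 ] 0.0546 (array([ 74.7,   1.2, -21.2]), array([-0.1,  0.1,  0. ]))
```

View pics/w2.png

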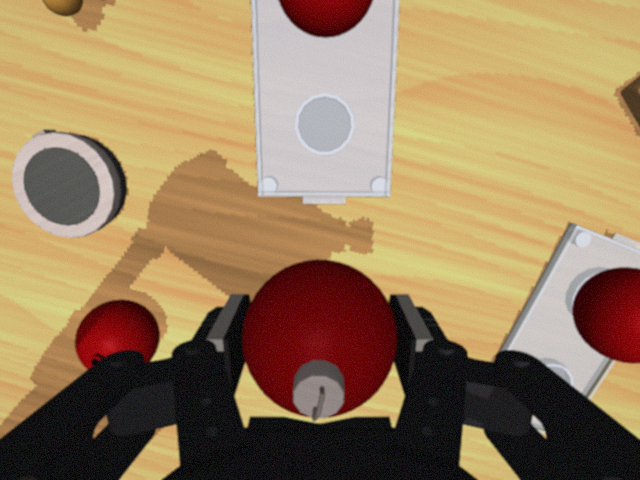

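The held bauble is at (319,338), cap up. The middle nest is at (324,124), straight ahead.

```bash
cat > nest.py <<'E'
# nest.py pkl ztop u v zball: nest ring near (u,v) and held ball
import sys,pickle;from h import *
f,T=pickle.load(open(sys.argv[1]+'.pkl','rb'));z,u,v,zb=map(float,sys.argv[2:6])
i=f['img'].astype(int);m=((i[...,2]>i[...,0]+2)&(i.max(2)>90)&(i.max(2)-i.min(2)<60)).astype(np.uint8)
m=cv2.morphologyEx(m,cv2.MORPH_OPEN,np.ones((3,3)));m=cv2.morphologyEx(m,cv2.MORPH_CLOSE,np.ones((5,5)))
cs,_=cv2.findContours(m,cv2.RETR_EXTERNAL,cv2.CHAIN_APPROX_NONE)
for c in cs:
    a=cv2.contourArea(c)
    if a>300 and abs(cv2.pointPolygonTest(c,(u,v),True))<80:
        w=plane(f,c.reshape(-1,2),z,T)[:,:2].astype(np.float32)
        print(a,cv2.fitEllipse(c),'world',cv2.fitEllipse(w))
print('px',i[int(v),int(u)])
b=max(redblobs(f['img'],3000),key=lambda b:b[2]); print('ball',b,plane(f,[b[0]],zb,T))
E
python3 nest.py w2 .011 324 124 .146
```

```text
2901.0 ((324.02191162109375, 123.70977020263672), (59.78192138671875, 61.80374526977539), 4.1161651611328125) world ((0.6258444786071777, -0.17443379759788513), (0.03874806687235832, 0.03891976550221443), 26.662248611450195)
1804.5 ((324.2544860839844, 74.26239776611328), (146.73995971679688, 287.6283874511719), 0.3981553316116333) world ((0.6468506455421448, -0.16895589232444763), (0.09420903027057648, 0.16605418920516968), 104.53785705566406)
px [183 183 188]
ball ((319.09765625, 338.24908447265625), 78.18425750732422, 15798.5) [[ 0.55025744 -0.19114062  0.146     ]]
```

Request:
play_rows([
  [0.03,0.001,0,0,0,0],
  [0.06,0.0012,0,0,0,0],
  [0.0764,0.0012,0.01,0,0,0],
  [0.0764,0.0012,0.035,0,0,0],
  [0.0764,0.0012,0.06,0,0,0],
  [0.0764,0.0012,0.085,0,0,0],
  [0.0764,0.0012,0.1,0,0,0],
  [0.0764,0.0012,0.103,0,0,0],
])

```text
time_s: 4.33
eef_pos: [0.6216, -0.1714, 0.0231]
eef_rot: [-0.002, 0.992, 0.128, -0.004]
contact_force: [-0.6, 0.4, -0.8]
grip_width: 0.0547
grasp_force: 21.6
```

```bash
python3 p.py .624 -.1716 .0165 14.7
```

```text
4.33 [ 0.6216 -0.1714  0.0231] 0.0547 (array([2.3, 0.8, 6.6]), array([-0.3,  0.4, -0. ]))
```

Request:
play_rows([
  [0.001,0,0.0,0,0,0],
  [0.001,0,0.002,0,0,0],
  [0.001,0,0.0035,0,0,0],
  [0.001,0,0.005,0,0,0],
  [0.001,0,0.006,0,0,0],
  [0.001,0,0.006,0,0,0],
])

```text
time_s: 4.83
eef_pos: [0.6271, -0.1718, 0.0208]
eef_rot: [0.0, 0.992, 0.128, 0.0]
contact_force: [0.5, -0.6, -2.2]
grip_width: 0.055
grasp_force: 21.6
```

```bash
python3 p.py .624 -.1716 .016 14.7
```

```text
4.83 [ 0.6271 -0.1718  0.0208] 0.055 (array([-2.9, -0.9,  4.8]), array([ 0., -0.,  0.]))
```

Request:
play_rows([
  [-0.002,-0.001,0.0,0,0,0],
  [-0.002,-0.001,0.0,0,0,0],
  [-0.002,-0.001,0.0,0,0,0],
])

```text
time_s: 5.08
eef_pos: [0.6246, -0.1711, 0.0204]
eef_rot: [0.0, 0.992, 0.128, -0.0]
contact_force: [0.3, -0.4, -0.8]
grip_width: 0.0546
grasp_force: 21.6
```

```bash
python3 - <<'E'
from plant import ctrl,viewer
for i in range(3):
    viewer.grab_frame('top');s=ctrl.sense();print(s['eef_pos'],s['contact_force'])
E
```

```text
[ 0.62470867 -0.17117267  0.02042971] [ 0.69167124 -0.51036865  0.38213052]
[ 0.62472401 -0.17120908  0.02036432] [ 0.64222321  0.42557845 -0.86120141]
[ 0.62475601 -0.17123163  0.02033957] [ 1.03991338 -0.29337412 -0.40649567]
```

Request:
play_rows([
  [0,0,0.001,0,0,0],
  [0,0,0.002,0,0,0],
  [0,0,0.003,0,0,0],
  [0,0,0.004,0,0,0],
  [0,0,0.004,0,0,0],
  [0,0,0.004,0,0,0],
])

```text
time_s: 5.73
eef_pos: [0.6248, -0.1713, 0.0165]
eef_rot: [0.0, 0.992, 0.128, 0.0]
contact_force: [-0.4, -0.5, 1.1]
grip_width: 0.0551
grasp_force: 21.8
```

Request:
play_rows([
  [0,0,0.001,0,0,0],
  [0,0,0.001,0,0,0],
  [0,0,0.001,0,0,0],
])

```text
time_s: 5.98
eef_pos: [0.625, -0.1715, 0.0161]
eef_rot: [0.0, 0.992, 0.128, 0.0]
contact_force: [-0.4, 0.7, 5.7]
grip_width: 0.0551
grasp_force: 22.0
```

Request:
play_rows([
  [0,0,0,0,0,0],
  [0,0,0,0,0,0],
  [0,0,0,0,0,0],
  [0,0,0,0,0,0],
  [0,0,0,0,0,0],
], grip=-0.65)

```text
time_s: 6.4
eef_pos: [0.6245, -0.1712, 0.015]
eef_rot: [-0.0, 0.992, 0.128, -0.0]
contact_force: [-0.6, 0.5, 0.1]
grip_width: 0.0705
grasp_force: 0.0
```

Request:
play_rows([
  [0,0,-0.01,0,0,0],
  [0,0,-0.03,0,0,0],
  [0,0,-0.06,0,0,0],
  [0,0,-0.09,0,0,0],
  [-0.01,0,-0.12,0,0,0],
  [-0.03,0,-0.14,0,0,0],
  [-0.06,0,-0.14,0,0,0],
  [-0.08,0,-0.14,0,0,0],
])

```text
time_s: 7.07
eef_pos: [0.5464, -0.1921, 0.158]
eef_rot: [0.001, 0.992, 0.128, 0.001]
contact_force: [-0.1, -0.3, -0.5]
grip_width: 0.0704
grasp_force: 0.0
```

```bash
python3 w.py .033 w3;  python3 p.py .4325 .0765 .14 -15.6
```

```text
7.07 [ 0.5464 -0.1921  0.158 ]
[132. 316.] 37.7 3840.0 [ 0.4479 -0.0692  0.033 ]
[597. 293.] 47.7 5591.5 [ 0.5577 -0.414   0.033 ]
[321. 117.] 41.9 5170.5 [ 0.6267 -0.1742  0.033 ]
[322.   2.] 41.5 2425.5 [ 0.694  -0.1567  0.033 ]
7.12 [ 0.542  -0.1922  0.157 ] 0.0706 (array([ -37.7, -287.7,   17.1]), array([ 0.1,  0.2, 30.3]))
```

View pics/w3.png

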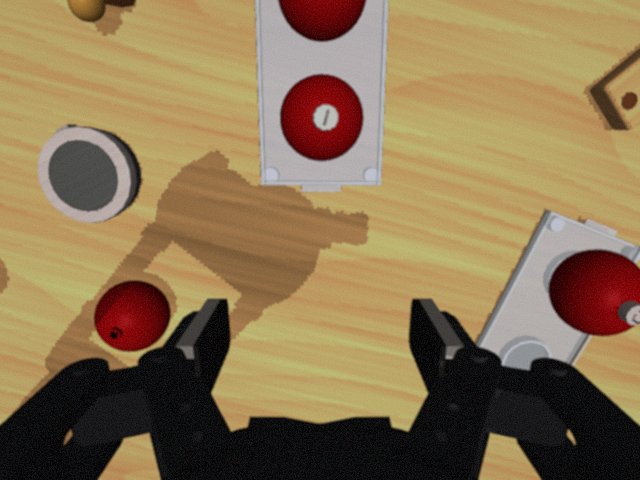

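The middle bauble sits upright in its nest at (321,117). Next is the small one.

Request:
play_rows([
  [-0.038,-0.288,0.0,0,0,30.3],
  [-0.038,-0.288,0.0,0,0,30.3],
  [-0.038,-0.288,0.0,0,0,30.3],
  [-0.038,-0.288,0.0,0,0,30.3],
  [-0.038,-0.288,0.0,0,0,30.3],
  [-0.038,-0.288,0.0,0,0,30.3],
  [-0.038,-0.288,0.0,0,0,30.3],
  [-0.038,-0.288,0.0,0,0,30.3],
], grip=-1)

```text
time_s: 7.78
eef_pos: [0.4332, 0.083, 0.1558]
eef_rot: [-0.002, 0.991, -0.133, -0.002]
contact_force: [-0.4, 0.0, 0.0]
grip_width: 0.0854
grasp_force: 0.0
```

Request:
play_rows([
  [0,0,0.04,0,0,0],
  [0,0,0.04,0,0,0],
  [0,0,0.04,0,0,0],
  [0,0,0.04,0,0,0],
  [0,0,0.04,0,0,0],
])

```text
time_s: 8.2
eef_pos: [0.4389, 0.0768, 0.1166]
eef_rot: [-0.0, 0.991, -0.136, 0.001]
contact_force: [0.3, 0.7, -0.3]
grip_width: 0.0852
grasp_force: 0.0
```

```bash
python3 w.py .023 w4;  python3 p.py .432 .077 .007 -15.6
```

```text
8.2 [0.4389 0.0768 0.1166]
[124. 347.] 52.2 3620.5 [0.4066 0.2288 0.023 ]
[322. 255.] 34.2 3503.5 [0.4347 0.0755 0.023 ]
[546. 180.] 50.6 6884.0 [ 0.4441 -0.0717  0.023 ]
8.25 [0.4388 0.0768 0.1166] 0.0856 (array([ -6.9,   1.7, 109.6]), array([-0. , -0.1, -0. ]))
```

Request:
play_rows([
  [-0.006,0.001,0.01,0,0,0],
  [-0.006,0.001,0.03,0,0,0],
  [-0.006,0.001,0.055,0,0,0],
  [-0.006,0.001,0.08,0,0,0],
  [-0.006,0.001,0.1,0,0,0],
  [-0.006,0.001,0.109,0,0,0],
  [-0.006,0.001,0.109,0,0,0],
  [-0.006,0.001,0.109,0,0,0],
])

```text
time_s: 8.92
eef_pos: [0.4321, 0.0776, 0.0067]
eef_rot: [-0.0, 0.991, -0.136, 0.0]
contact_force: [0.1, 0.2, 0.3]
grip_width: 0.0852
grasp_force: 0.0
```

Request:
play_rows([
  [0.0,0,0,0,0,0],
  [0.0,0,0,0,0,0],
  [0.0,0,0,0,0,0],
  [0.0,0,0,0,0,0],
  [0.0,0,0,0,0,0],
  [0.0,0,0,0,0,0],
  [0.0,0,0,0,0,0],
  [0.0,0,0,0,0,0],
], grip=1, newtons=20)

```text
time_s: 9.58
eef_pos: [0.4322, 0.078, 0.0073]
eef_rot: [-0.0, 0.991, -0.135, 0.001]
contact_force: [0.3, -1.0, 6.3]
grip_width: 0.0446
grasp_force: 19.6
```

```bash
python3 p.py .632 .1656 .12 -15.6
```

```text
9.58 [0.4322 0.078  0.0073] 0.0446 (array([ 169.2, -138.1, -112.2]), array([-0. , -0.1,  0. ]))
```

Request:
play_rows([
  [0,0,-0.02,0,0,0],
  [0,0,-0.05,0,0,0],
  [0,0,-0.085,0,0,0],
  [0.02,-0.015,-0.112,0,0,0],
  [0.045,-0.035,-0.112,0,0,0],
  [0.075,-0.06,-0.112,0,0,0],
  [0.1,-0.08,-0.112,0,0,0],
  [0.12,-0.1,-0.112,0,0,0],
])

```text
time_s: 10.25
eef_pos: [0.5763, 0.1428, 0.1191]
eef_rot: [-0.0, 0.991, -0.136, 0.001]
contact_force: [-0.2, -0.9, 0.8]
grip_width: 0.0447
grasp_force: 20.7
```

Request:
play_rows([
  [0.025,-0.02,0,0,0,0],
  [0.04,-0.032,0,0,0,0],
  [0.0492,-0.0381,0,0,0,0],
  [0.0492,-0.0381,0,0,0,0],
  [0.0492,-0.0381,0,0,0,0],
])

```text
time_s: 10.67
eef_pos: [0.631, 0.1656, 0.1179]
eef_rot: [0.0, 0.991, -0.135, -0.001]
contact_force: [-1.0, -0.1, 0.5]
grip_width: 0.0446
grasp_force: 20.7
```

```bash
python3 w.py .028 w5; python3 p.py .632 .1656 .012 -15.6
```

```text
10.67 [0.631  0.1656 0.1179]
[319. 330.] 63.2 9679.5 [0.5768 0.1803 0.028 ]
[319. 135.] 38.6 4449.0 [0.699  0.1465 0.028 ]
10.72 [0.6303 0.1654 0.118 ] 0.0449 (array([  1.8,  -0.8, 106. ]), array([0.1, 0.1, 0. ]))
```

Request:
play_rows([
  [0.002,-0.001,0.01,0,0,0],
  [0.002,-0.001,0.03,0,0,0],
  [0.002,-0.001,0.055,0,0,0],
  [0.002,-0.001,0.08,0,0,0],
  [0.002,-0.001,0.095,0,0,0],
  [0.002,-0.001,0.099,0,0,0],
  [0.002,-0.001,0.1,0,0,0],
  [0.002,-0.001,0.1,0,0,0],
])

```text
time_s: 11.38
eef_pos: [0.6336, 0.1658, 0.0186]
eef_rot: [0.0, 0.991, -0.136, 0.0]
contact_force: [0.3, 1.0, 0.6]
grip_width: 0.0447
grasp_force: 20.7
```

Request:
play_rows([
  [0,0,0,0,0,0],
  [0,0,0.001,0,0,0],
  [0,0,0.002,0,0,0],
  [0,0,0.003,0,0,0],
  [0,0,0.004,0,0,0],
  [0,0,0.004,0,0,0],
  [0,0,0.004,0,0,0],
])

```text
time_s: 11.97
eef_pos: [0.6336, 0.166, 0.0143]
eef_rot: [0.0, 0.991, -0.136, -0.0]
contact_force: [-1.6, 0.4, -0.6]
grip_width: 0.0447
grasp_force: 20.7
```

Request:
play_rows([
  [-0.0005,0,0.001,0,0,0],
  [-0.0005,0,0.0015,0,0,0],
  [-0.0005,0,0.002,0,0,0],
  [-0.0005,0,0.002,0,0,0],
  [-0.0005,0,0.002,0,0,0],
])

```text
time_s: 12.38
eef_pos: [0.6332, 0.1662, 0.0127]
eef_rot: [-0.0, 0.991, -0.135, 0.0]
contact_force: [0.3, -0.2, 3.9]
grip_width: 0.0447
grasp_force: 21.0
```

Request:
play_rows([
  [0,0,0,0,0,0],
  [0,0,0,0,0,0],
  [0,0,0,0,0,0],
  [0,0,0,0,0,0],
  [0,0,0,0,0,0],
], grip=-0.36)

```text
time_s: 12.8
eef_pos: [0.6331, 0.1661, 0.012]
eef_rot: [0.0, 0.991, -0.136, -0.0]
contact_force: [0.3, 0.7, 0.0]
grip_width: 0.0582
grasp_force: 0.0
```

Request:
play_rows([
  [0,0,-0.01,0,0,0],
  [0,0,-0.03,0,0,0],
  [0,0,-0.06,0,0,0],
  [0,0,-0.09,0,0,0],
  [-0.01,0,-0.12,0,0,0],
  [-0.03,0,-0.14,0,0,0],
  [-0.06,0,-0.14,0,0,0],
  [-0.08,0,-0.14,0,0,0],
])

```text
time_s: 13.47
eef_pos: [0.5552, 0.1882, 0.155]
eef_rot: [-0.001, 0.991, -0.136, 0.001]
contact_force: [-0.9, -0.4, -0.3]
grip_width: 0.058
grasp_force: 0.0
```

```bash
python3 w.py .028 w6;  python3 p.py .404 .221 .12 -5
```

```text
13.47 [0.5552 0.1882 0.155 ]
[332. 411.] 38.4 2798.5 [0.4047 0.219  0.028 ]
[322. 116.] 33.9 3361.5 [0.6352 0.1637 0.028 ]
[322.  11.] 35.3 2335.0 [0.6968 0.1469 0.028 ]
13.52 [0.5502 0.1889 0.1541] 0.0581 (array([-149.3,    8.2,   34.7]), array([ -0. ,   0.2, -10.5]))
```

View pics/w6.png

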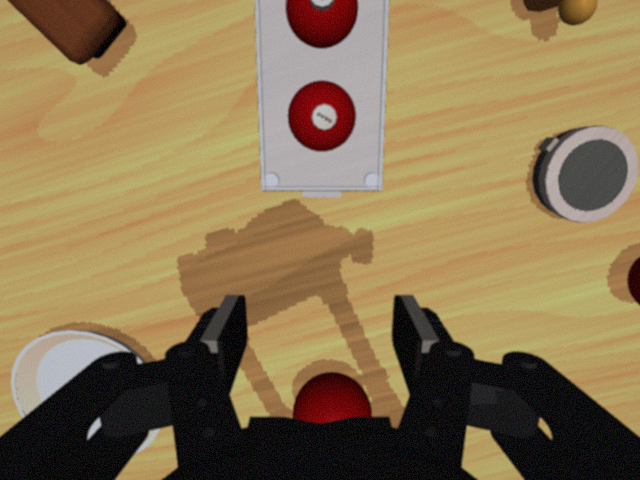

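The small bauble is seated upright at (322,116). Next is the large one.

Request:
play_rows([
  [-0.149,0.008,0.02,0,0,-10.5],
  [-0.149,0.008,0.02,0,0,-10.5],
  [-0.149,0.008,0.02,0,0,-10.5],
  [-0.149,0.008,0.02,0,0,-10.5],
  [-0.149,0.008,0.02,0,0,-10.5],
  [-0.149,0.008,0.02,0,0,-10.5],
  [-0.149,0.008,0.02,0,0,-10.5],
  [-0.149,0.008,0.02,0,0,-10.5],
], grip=-1)

```text
time_s: 14.18
eef_pos: [0.4124, 0.2201, 0.133]
eef_rot: [-0.0, 0.999, -0.045, 0.001]
contact_force: [0.3, -0.2, -0.2]
grip_width: 0.085
grasp_force: 0.0
```

```bash
python3 w.py .033 w7;  python3 p.py .4045 .2205 .013 -5
```

```text
14.18 [0.4124 0.2201 0.133 ]
[321. 254.] 48.5 7140.0 [0.4068 0.2188 0.033 ]
14.23 [0.4123 0.22   0.1327] 0.0855 (array([ -8. ,   0.2, 119.7]), array([-0. , -0.1, -0.1]))
```

Request:
play_rows([
  [-0.0079,-0.0003,0.0,0,0,0],
  [-0.0079,-0.0003,0.02,0,0,0],
  [-0.0079,-0.0003,0.05,0,0,0],
  [-0.0079,-0.0003,0.08,0,0,0],
  [-0.0079,-0.0003,0.105,0,0,0],
  [-0.0079,-0.0003,0.1195,0,0,0],
  [-0.0079,-0.0003,0.1195,0,0,0],
  [-0.0079,-0.0003,0.1195,0,0,0],
])

```text
time_s: 14.9
eef_pos: [0.4022, 0.2207, 0.0122]
eef_rot: [0.0, 0.999, -0.045, -0.001]
contact_force: [0.2, -0.3, 1.0]
grip_width: 0.0852
grasp_force: 0.0
```

Request:
play_rows([
  [0.0,0,0,0,0,0],
  [0.0,0,0,0,0,0],
  [0.0,0,0,0,0,0],
  [0.0,0,0,0,0,0],
  [0.0,0,0,0,0,0],
  [0.0,0,0,0,0,0],
  [0.0,0,0,0,0,0],
], grip=1, newtons=20)

```text
time_s: 15.48
eef_pos: [0.4038, 0.2213, 0.0141]
eef_rot: [-0.001, 0.999, -0.044, 0.002]
contact_force: [-0.2, -0.6, 7.4]
grip_width: 0.0649
grasp_force: 22.0
```

```bash
python3 p.py .4725 -.3985 .13 -5
```

```text
15.48 [0.4038 0.2213 0.0141] 0.0649 (array([ 123.7,  611.2, -116.3]), array([-0.1, -0.2, -0.1]))
```

Request:
play_rows([
  [0,0,-0.02,0,0,0],
  [0,0,-0.05,0,0,0],
  [0,0,-0.085,0,0,0],
  [0,0.02,-0.116,0,0,0],
  [0.005,0.055,-0.116,0,0,0],
  [0.01,0.095,-0.116,0,0,0],
  [0.015,0.135,-0.116,0,0,0],
  [0.02,0.175,-0.116,0,0,0],
])

```text
time_s: 16.15
eef_pos: [0.4066, 0.0435, 0.1295]
eef_rot: [0.0, 0.999, -0.044, 0.001]
contact_force: [0.9, -0.8, -0.9]
grip_width: 0.0648
grasp_force: 22.9
```

Request:
play_rows([
  [0.004,0.04,0,0,0,0],
  [0.008,0.08,0,0,0,0],
  [0.012,0.12,0,0,0,0],
  [0.016,0.16,0,0,0,0],
  [0.02,0.2,0,0,0,0],
  [0.024,0.24,0,0,0,0],
  [0.028,0.28,0,0,0,0],
  [0.03,0.31,0,0,0,0],
])

```text
time_s: 16.82
eef_pos: [0.4094, -0.2701, 0.1292]
eef_rot: [0.001, 0.999, -0.045, 0.001]
contact_force: [0.1, -0.0, -0.4]
grip_width: 0.065
grasp_force: 22.9
```

Request:
play_rows([
  [0,0.03,0,0,0,0],
  [0,0.06,0,0,0,0],
  [0,0.09,0,0,0,0],
  [0,0.115,0,0,0,0],
  [0,0.126,0,0,0,0],
  [0,0.126,0,0,0,0],
  [0,0.126,0,0,0,0],
])

```text
time_s: 17.4
eef_pos: [0.3979, -0.3912, 0.1286]
eef_rot: [-0.001, 0.999, -0.045, -0.0]
contact_force: [-0.2, 0.8, -0.6]
grip_width: 0.0646
grasp_force: 22.9
```

```bash
python3 w.py .038 w8; python3 p.py .4725 -.3985 .13 -5
```

```text
17.4 [ 0.3979 -0.3912  0.1286]
[319. 336.] 94.3 23658.0 [ 0.337  -0.3863  0.038 ]
[325.   0.] 46.0 1599.5 [ 0.5392 -0.4077  0.038 ]
17.45 [ 0.3979 -0.3904  0.1286] 0.0646 (array([75. ,  1.5, -1.5]), array([-0.1,  0. , -0.1]))
```

View pics/w8.png

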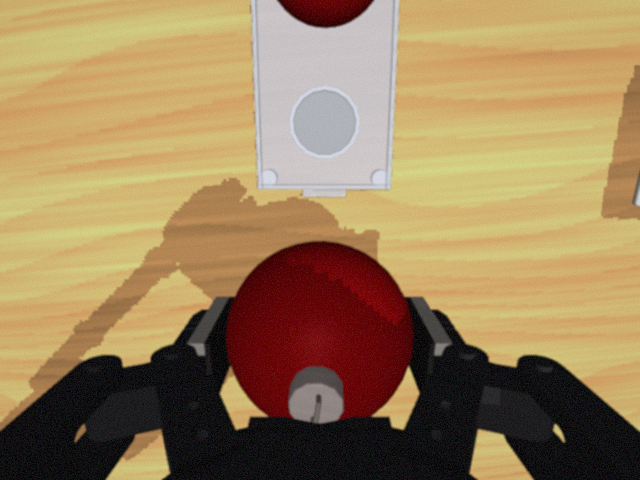

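The large nest is at (324,122), dead ahead of the held bauble at (319,336), and the tray sides are parallel to the tool.

```bash
python3 nest.py w8 .012 324 122 .1475
```

```text
3966.5 ((324.1472473144531, 121.9100570678711), (69.8349838256836, 72.37237548828125), 3.0734803676605225) world ((0.47557297348976135, -0.40197843313217163), (0.045087676495313644, 0.045183319598436356), 5.655038833618164)
1788.5 ((324.2459411621094, 71.83857727050781), (147.3220977783203, 275.59246826171875), 0.29065582156181335) world ((0.49835094809532166, -0.40400585532188416), (0.0939338356256485, 0.15814852714538574), 84.7725601196289)
px [177 180 186]
ball ((319.20404052734375, 335.8701477050781), 94.3421859741211, 23658.0) [[ 0.39967953 -0.39213428  0.1475    ]]
```

Request:
play_rows([
  [0.03,0.001,0,0,0,0],
  [0.06,0.0019,0,0,0,0],
  [0.075,0.0019,0.01,0,0,0],
  [0.075,0.0019,0.035,0,0,0],
  [0.075,0.0019,0.06,0,0,0],
  [0.075,0.0019,0.085,0,0,0],
  [0.075,0.0019,0.1,0,0,0],
  [0.075,0.0019,0.102,0,0,0],
])

```text
time_s: 18.12
eef_pos: [0.4711, -0.3963, 0.0237]
eef_rot: [-0.003, 0.999, -0.043, -0.003]
contact_force: [-1.2, -1.0, -0.7]
grip_width: 0.0648
grasp_force: 22.9
```

Request:
play_rows([
  [0,0,0,0,0,0],
  [0,0,0.0,0,0,0],
  [0,0,0.001,0,0,0],
  [0,0,0.002,0,0,0],
  [0,0,0.003,0,0,0],
  [0,0,0.004,0,0,0],
  [0,0,0.005,0,0,0],
  [0,0,0.005,0,0,0],
])

```text
time_s: 18.78
eef_pos: [0.4726, -0.4006, 0.0217]
eef_rot: [-0.0, 0.999, -0.044, -0.0]
contact_force: [-0.8, -0.0, -0.3]
grip_width: 0.065
grasp_force: 22.9
```

Request:
play_rows([
  [0,-0.0015,0,0,0,0],
  [0,-0.0015,0.001,0,0,0],
  [0,-0.0015,0.0015,0,0,0],
  [0,-0.0015,0.0015,0,0,0],
])

```text
time_s: 19.12
eef_pos: [0.4729, -0.3991, 0.0202]
eef_rot: [-0.0, 0.999, -0.044, -0.0]
contact_force: [-0.6, -0.7, 0.3]
grip_width: 0.0647
grasp_force: 22.9
```

Request:
play_rows([
  [0,0,0.0005,0,0,0],
  [0,0,0.001,0,0,0],
  [0,0,0.001,0,0,0],
])

```text
time_s: 19.37
eef_pos: [0.4731, -0.3993, 0.0197]
eef_rot: [0.0, 0.999, -0.044, 0.0]
contact_force: [-0.9, -0.1, 2.5]
grip_width: 0.0651
grasp_force: 23.1
```

Request:
play_rows([
  [0,0,0.0005,0,0,0],
  [0,0,0.0005,0,0,0],
  [0,0,0.0005,0,0,0],
])

```text
time_s: 19.62
eef_pos: [0.4731, -0.3994, 0.0195]
eef_rot: [0.0, 0.999, -0.044, 0.0]
contact_force: [-0.8, -0.6, 4.7]
grip_width: 0.0649
grasp_force: 23.3
```

Request:
play_rows([
  [0,0,0,0,0,0],
  [0,0,0,0,0,0],
  [0,0,0,0,0,0],
  [0,0,0,0,0,0],
  [0,0,0,0,0,0],
], grip=-0.85)

```text
time_s: 20.03
eef_pos: [0.4729, -0.399, 0.0185]
eef_rot: [-0.0, 0.999, -0.044, -0.0]
contact_force: [-0.2, 0.2, -0.5]
grip_width: 0.0789
grasp_force: 0.0
```

Request:
play_rows([
  [0,0,-0.01,0,0,0],
  [0,0,-0.03,0,0,0],
  [0,0,-0.06,0,0,0],
  [0,0,-0.09,0,0,0],
  [-0.01,0,-0.12,0,0,0],
  [-0.03,0,-0.14,0,0,0],
  [-0.06,0,-0.14,0,0,0],
  [-0.08,0,-0.14,0,0,0],
])

```text
time_s: 20.7
eef_pos: [0.3923, -0.3924, 0.1614]
eef_rot: [0.002, 0.999, -0.044, 0.001]
contact_force: [-1.0, 0.0, -0.9]
grip_width: 0.079
grasp_force: 0.0
```

```bash
python3 w.py .038 w9;  python3 p.py .442 -.0655 .12 0
```

```text
20.7 [ 0.3923 -0.3924  0.1614]
[320. 113.] 50.3 7492.5 [ 0.4768 -0.4019  0.038 ]
[322.   0.] 44.5 1870.5 [ 0.5436 -0.4084  0.038 ]
20.75 [ 0.3882 -0.3908  0.1604] 0.0791 (array([  24.8, -328.8,   40.2]), array([ 0. ,  0.2, -5.1]))
```

View pics/w9.png

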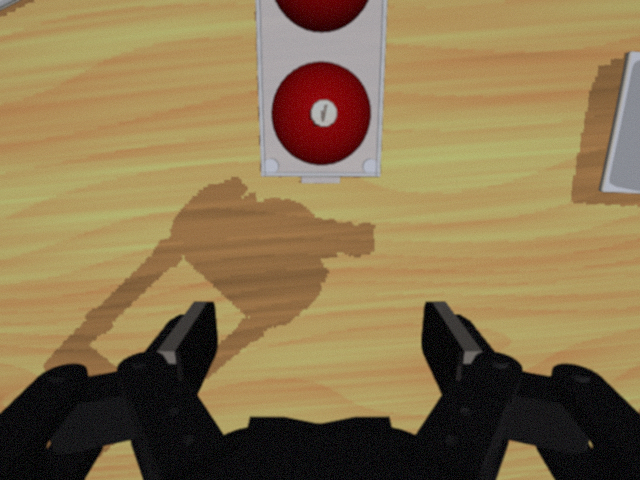

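The large bauble is seated upright at (320,113). The capless one is last.

Request:
play_rows([
  [0.025,-0.3,0.0,0,0,-5],
  [0.025,-0.3,0.0,0,0,-5],
  [0.025,-0.3,0.0,0,0,-5],
  [0.025,-0.3,0.0,0,0,-5],
  [0.025,-0.3,0.0,0,0,-5],
  [0.025,-0.3,0.0,0,0,-5],
  [0.025,-0.3,0.0,0,0,-5],
  [0.025,-0.3,0.0,0,0,-5],
], grip=-1)

```text
time_s: 21.42
eef_pos: [0.4445, -0.0899, 0.1595]
eef_rot: [-0.002, 1.0, 0.001, 0.0]
contact_force: [-0.5, -0.5, -0.0]
grip_width: 0.085
grasp_force: 0.0
```

Request:
play_rows([
  [0,-0.029,0.03,0,0,0],
  [0,-0.029,0.03,0,0,0],
  [0,-0.029,0.03,0,0,0],
  [0,-0.029,0.03,0,0,0],
  [0,-0.029,0.03,0,0,0],
])

```text
time_s: 21.83
eef_pos: [0.4458, -0.0676, 0.1297]
eef_rot: [0.001, 1.0, -0.001, 0.001]
contact_force: [0.1, 1.1, -0.3]
grip_width: 0.0855
grasp_force: 0.0
```

```bash
python3 w.py .028 w10;  python3 p.py .4423 -.0655 .010 0
```

```text
21.83 [ 0.4458 -0.0676  0.1297]
[318. 246.] 40.8 5024.5 [ 0.4453 -0.0678  0.028 ]
21.88 [ 0.4457 -0.0677  0.1297] 0.0854 (array([ -3.7,  -2.3, 119.7]), array([ 0.1, -0.1, -0.2]))
```

Request:
play_rows([
  [-0.0032,-0.0022,0.0,0,0,0],
  [-0.0032,-0.0022,0.02,0,0,0],
  [-0.0032,-0.0022,0.05,0,0,0],
  [-0.0032,-0.0022,0.08,0,0,0],
  [-0.0032,-0.0022,0.105,0,0,0],
  [-0.0032,-0.0022,0.1195,0,0,0],
  [-0.0032,-0.0022,0.1195,0,0,0],
  [-0.0032,-0.0022,0.1195,0,0,0],
])

```text
time_s: 22.55
eef_pos: [0.4413, -0.0647, 0.0092]
eef_rot: [-0.0, 1.0, -0.001, -0.001]
contact_force: [-0.2, -0.2, 0.5]
grip_width: 0.0852
grasp_force: 0.0
```

Request:
play_rows([
  [0.0,0,0,0,0,0],
  [0.0,0,0,0,0,0],
  [0.0,0,0,0,0,0],
  [0.0,0,0,0,0,0],
  [0.0,0,0,0,0,0],
  [0.0,0,0,0,0,0],
  [0.0,0,0,0,0,0],
], grip=1, newtons=20)

```text
time_s: 23.13
eef_pos: [0.4428, -0.0647, 0.0108]
eef_rot: [0.001, 1.0, -0.001, 0.002]
contact_force: [-0.3, -0.5, 5.3]
grip_width: 0.055
grasp_force: 20.1
```

```bash
python3 p.py .46 .434 .12 0
```

```text
23.13 [ 0.4428 -0.0647  0.0108] 0.055 (array([  16.9, -498.6, -109.8]), array([ 0.1, -0.2, -0.1]))
```

Request:
play_rows([
  [0,0,-0.02,0,0,0],
  [0,0,-0.05,0,0,0],
  [0,0,-0.085,0,0,0],
  [0,-0.02,-0.11,0,0,0],
  [0.003,-0.055,-0.11,0,0,0],
  [0.006,-0.09,-0.11,0,0,0],
  [0.01,-0.13,-0.11,0,0,0],
  [0.013,-0.17,-0.11,0,0,0],
])

```text
time_s: 23.8
eef_pos: [0.4552, 0.1072, 0.1206]
eef_rot: [-0.0, 1.0, -0.001, 0.002]
contact_force: [1.2, -0.5, -1.0]
grip_width: 0.0554
grasp_force: 21.6
```

Request:
play_rows([
  [0,-0.04,0,0,0,0],
  [0,-0.08,0,0,0,0],
  [0,-0.12,0,0,0,0],
  [0,-0.16,0,0,0,0],
  [0,-0.2,0,0,0,0],
  [0,-0.235,0,0,0,0],
  [0,-0.26,0,0,0,0],
  [0,-0.27,0,0,0,0],
])

```text
time_s: 24.47
eef_pos: [0.4551, 0.3797, 0.12]
eef_rot: [-0.001, 1.0, 0.001, 0.001]
contact_force: [0.3, 0.8, -0.4]
grip_width: 0.0548
grasp_force: 21.6
```

Request:
play_rows([
  [0.004,-0.02,0,0,0,0],
  [0.004,-0.04,0,0,0,0],
  [0.004,-0.055,0,0,0,0],
  [0.004,-0.0586,0,0,0,0],
  [0.004,-0.0586,0,0,0,0],
  [0.004,-0.0586,0,0,0,0],
])

```text
time_s: 24.97
eef_pos: [0.459, 0.4332, 0.1192]
eef_rot: [0.001, 1.0, -0.001, -0.0]
contact_force: [-1.4, -0.1, -0.8]
grip_width: 0.0549
grasp_force: 21.6
```

```bash
python3 w.py .033 w11; python3 p.py .46 .434 .02 0
```

```text
24.97 [0.459  0.4332 0.1192]
[319. 334.] 78.2 18508.0 [0.4018 0.4324 0.033 ]
25.02 [0.459  0.433  0.1193] 0.0548 (array([ 1. , -1.2, 99.3]), array([ 0.1,  0. , -0.1]))
```

View pics/w11.png

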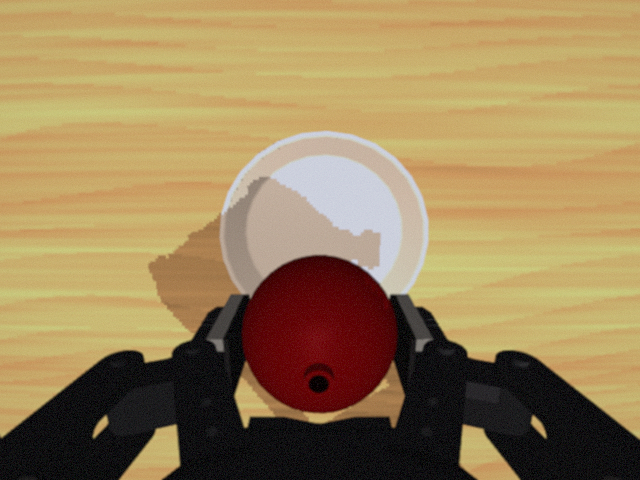

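The dish is centred near (324,232) below the held bauble, so I can lower.

Request:
play_rows([
  [0.001,-0.001,0.015,0,0,0],
  [0.001,-0.001,0.04,0,0,0],
  [0.001,-0.001,0.065,0,0,0],
  [0.001,-0.001,0.085,0,0,0],
  [0.001,-0.001,0.095,0,0,0],
  [0.001,-0.001,0.098,0,0,0],
  [0.001,-0.001,0.098,0,0,0],
  [0.001,-0.001,0.098,0,0,0],
])

```text
time_s: 25.68
eef_pos: [0.4611, 0.4355, 0.0223]
eef_rot: [-0.0, 1.0, -0.001, 0.001]
contact_force: [1.2, -0.6, 0.1]
grip_width: 0.0547
grasp_force: 21.6
```

Request:
play_rows([
  [0,0,0.001,0,0,0],
  [0,0,0.002,0,0,0],
  [0,0,0.003,0,0,0],
  [0,0,0.004,0,0,0],
  [0,0,0.004,0,0,0],
  [0,0,0.004,0,0,0],
])

```text
time_s: 26.18
eef_pos: [0.4602, 0.4354, 0.0173]
eef_rot: [0.0, 1.0, -0.001, 0.0]
contact_force: [-0.6, -0.3, -0.6]
grip_width: 0.0547
grasp_force: 21.6
```

Request:
play_rows([
  [0,0,0.0005,0,0,0],
  [0,0,0.001,0,0,0],
  [0,0,0.0015,0,0,0],
  [0,0,0.0015,0,0,0],
  [0,0,0.0015,0,0,0],
])

```text
time_s: 26.6
eef_pos: [0.4603, 0.4353, 0.0159]
eef_rot: [0.0, 1.0, -0.001, 0.0]
contact_force: [-0.8, 0.3, 1.1]
grip_width: 0.0545
grasp_force: 21.7
```

Request:
play_rows([
  [0,0,0.0005,0,0,0],
  [0,0,0.0008,0,0,0],
  [0,0,0.0008,0,0,0],
])

```text
time_s: 26.85
eef_pos: [0.4604, 0.4354, 0.0159]
eef_rot: [-0.0, 1.0, -0.001, 0.0]
contact_force: [-0.2, -1.4, 5.1]
grip_width: 0.0547
grasp_force: 22.0
```

Request:
play_rows([
  [0,0,0,0,0,0],
  [0,0,0,0,0,0],
  [0,0,0,0,0,0],
  [0,0,0,0,0,0],
  [0,0,0,0,0,0],
], grip=-0.65)

```text
time_s: 27.27
eef_pos: [0.4601, 0.4352, 0.0146]
eef_rot: [0.0, 1.0, -0.001, -0.0]
contact_force: [-0.2, 0.4, -0.5]
grip_width: 0.0701
grasp_force: 0.0
```

Request:
play_rows([
  [0,0,-0.01,0,0,0],
  [0,0,-0.03,0,0,0],
  [0,0,-0.06,0,0,0],
  [0,0,-0.09,0,0,0],
  [-0.01,0,-0.12,0,0,0],
  [-0.03,0,-0.14,0,0,0],
  [-0.06,0,-0.14,0,0,0],
  [-0.08,0,-0.14,0,0,0],
])

```text
time_s: 27.93
eef_pos: [0.3792, 0.4359, 0.1577]
eef_rot: [-0.001, 1.0, -0.001, 0.001]
contact_force: [-0.2, 0.0, -1.2]
grip_width: 0.0704
grasp_force: 0.0
```

```bash
python3 w.py .033 w12; python3 - <<'E'
from plant import viewer
import cv2
cv2.imwrite('pics/top1.png',viewer.grab_frame('top')['img'][:,:,::-1])
E
```

```text
27.93 [0.3792 0.4359 0.1577]
[320. 114.] 42.0 5204.5 [0.4636 0.4345 0.033 ]
```

View pics/w12.png

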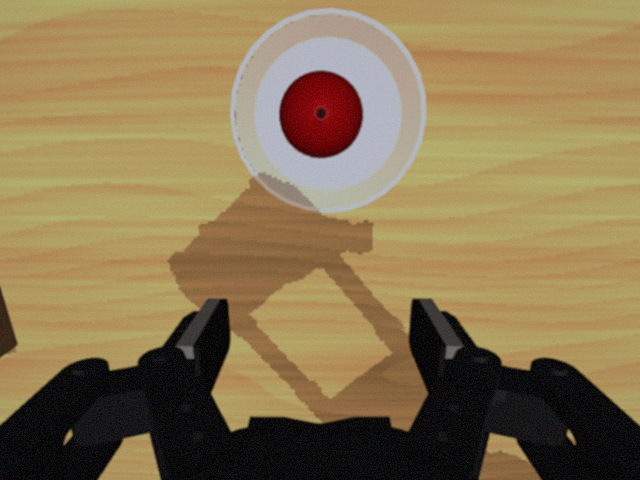

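View pics/top1.png

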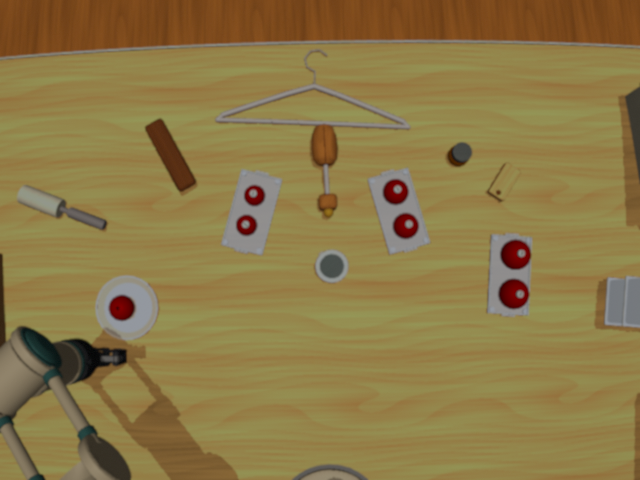

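The three sound baubles are in their nests, at (246,225), (406,226) and (514,294). The capless one stands in the dish at (121,307), and the tin and shoe tree have not moved.

```bash
python3 -c "
from plant import close_job
print(close_job())"
```

```text
the job is handed in; nothing more can be done
None
```

All four baubles are packed and the job is handed in (no verdict came back): the three sound ones cap up in their own trays, the capless one standing in the dish, and the tin and shoe tree unmoved, after about 28 s of the 106 s allowed.

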